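# Crank the seedling carriage to the green station

## Robot

A 6-joint arm with a two-finger parallel gripper is mounted at the origin on the work surface. World frame = base frame: x ahead of the robot, y to its left, z up, the work surface at z = 0. Lengths are in m, angles in rad, forces in N, time in s.
With the tool pointing down it reaches from about 0.3 to 0.775 m from the base axis. Payload 14.6 kg.
Tool frame: the origin (TCP) lies at the centre of the arm's flange, where the gripper is bolted on; the fingertips stand 199 mm ahead of it and the grasp point (between the pads) lies 180 mm ahead of it; z points along the fingers, y is the line along which they close (so a half turn about z gives the same grasp; the last joint's range is limited). The gripper opens to 94 mm and grips with 3 to 60 N. Pads are 16 mm wide; open, the fingers measure 119 mm over their backs; the gripper's body (75 mm by 177 mm) begins 78 mm behind the grasp point.
Start: joints at [-1.318, 0.3, 1.521, -0, 1.321, -0.067], TCP at [0.173, -0.522, 0.405] pointing down, gripper open.
Joint ranges: [-3.03, 3.03], [-0.79, 2.21], [0.23, 2.52], [-1.04, 4.18], [0, 3.07], [-2.55, 2.55]. Speed limits (rad/s): [2.22, 2.22, 2.57, 3.14, 3.14, 3.14].

## Interface

Orientations are given as [roll, pitch, yaw] about the fixed x, y, z axes, in that order (R = Rz(yaw) Ry(pitch) Rx(roll)).
In Python, from station import ctrl gives the robot as it stands. The module is installed in compiled form; this text tells all that it offers.
- The arm moves only by the tool servo_tool, never from a script. Its argument "motion" is a list of rows, each a list of 5 numbers: the closure, from 0 (fully open) to 1 (shut), then the shift along the world's x, y, z in cm, then the turn about the world's z in degrees. A call has 1 to 20 rows; each row is the pose to reach, as a shift and turn from the pose commanded when the call began; what a row does not reach only later rows make up. A row lasts 1/8 s, in which the tool goes at most 62.5 mm and 10.7 degrees, less where a joint would pass 70% of its speed; a pose out of reach is approached as far as the arm can. A call with a gripper value outside its range is refused whole. The fingers move at their own pace and stop on an object; "squeeze" is the grip in N (left out, the last holds). Time passes only in rows, so rows that repeat a pose let the fingers close. It gives the time, the measured TCP pose, the force, the opening and the grip force at its end, in the units of the state.
- ctrl.get_obs(): the state, without advancing time (a new reading comes with each control period).
- ctrl.camera(name): name is "scene" or "top"; returns a dict with "image" (400x640x3 uint8, red, green, blue), "fx", "fy", "cx", "cy" (pixels), "dist" ([k1, k2, p1, p2, k3] as OpenCV has them; the pictures are not rectified), "camera_from_world" (4x4, takes a point from world to camera coordinates). Camera axes: x right, y up, looking along -z (the intrinsics and any distortion apply to the point x, -y, -z); pixel columns grow to the right and rows downward; lengths in m; the calibration is good to about 2 mm. A picture is of the moment at which its call begins. There is no depth.
- ctrl.hand_in(): hands the job in; it is judged then, once.
The state is a dict: "time_s": time; "qpos": joint angles; "joint_vel": joint speeds; "tau": joint torques, N m; "ee_pos": TCP position; "eef_rot": TCP orientation; "force": force on the tool from outside, world axes, zero at the start; "moment": the same for the moment, N m; "grip_width": finger opening in m; "grip_force": force on a finger pad.
Only numpy, scipy, OpenCV 4.12 (cv2) and the standard library are available. Lean on these libraries where they do the work, as an engineer would, in place of code of your own. Each camera call takes 0.05 s, during which the arm holds its last target. There are 200 camera calls.

## Task

Bring the seedling carriage to the green clip. Swing the folded crank handle up out of the wheel until it latches upright, then crank the wheel by it until the carriage's red pointer is in line with the green clip, and let go with the handle still standing latched. Move the carriage only by the crank, and leave the other things on the bench where they are.

Things in the scene. Friction and masses are not known exactly. Their poses are not given: they have to be found in the camera images.
- handle (a joint): Folding crank handle: steel stem with red ball knob, hinged at the wheel's rim. 0 = folded inward across the wheel; 1.57 = upright, its stop. Starts at 0 to 0.25; a stiff hinge holds it where left. From about 1.0 a sprung ball resists (about 4 N at the knob); past about 1.4 it snaps in behind and keeps it upright at the stop: latched. Folded, it locks the wheel, which is free above about 1.0.
- wheel (a joint): White dished handwheel, 176 mm across, lying flat, axis vertical, rim top 70 mm above the bench. Angle in rad, positive anticlockwise seen from above, about 0 at the start. Turns with steady friction (about 3.5 N at the knob) and stays where left. Anticlockwise drives the carriage away from the wheel, clockwise towards it: 100 mm a turn (15.9 mm per rad).
- carriage (a joint): Seedling carriage, position along the rail in m, positive away from the wheel, 0 at the start; end stops at -0.146 and +0.146. Driven by the wheel: carriage = 0.0159 x wheel.
- wheel_centre (a point): Point on the wheel's axis, 70 mm above the bench (height of the rim's top). Its x axis points level from the axis to the parking fork, where the handle's hinge is at the start too. The fork, two fixed steel prongs that hold a tongue of the folded handle, stands 108 to 118 mm from the axis, 36 mm wide, its top 109 mm above the bench.
- handle_hinge (a point): Middle of the handle's hinge pin, on the wheel: 90 mm from the wheel's axis, 100 mm above the bench. Its x axis points level away from the wheel's axis, its y axis along the hinge pin, z up. It goes round with the wheel.
- knob_centre (a point): Centre of the red ball knob, 30 mm across, which spins freely on the 12 mm stem; 78 mm from the hinge pin. Folded: 12 mm from the wheel's axis, 100 mm above the bench, 38 mm above the wheel's web. Upright: straight above the hinge, 178 mm above the bench. It can be pinched from above, fingers closing along the hinge pin, lifted round the hinge and led round the wheel.
- pointer (a point): Tip of the red pointer on the far side of the carriage (white plate 100 x 90 mm with a black tray of seedlings). Its y axis runs along the rail, away from the wheel. The tip passes 6 mm from the clips.
- green_mark (a point): Middle of the face, towards the rail, of the green station clip (upright block 14 mm wide along the rail, 56 mm tall, on a wider foot, fixed). Its y axis runs along the rail, away from the wheel. It stands 65 to 120 mm to one side or the other of the pointer's start.
- orange_mark (a point): The same point of the orange clip, a like block on the other side: another station, not wanted now.
- pot: Small terracotta plant pot with a seedling, 68 mm across, about 95 mm tall with its leaves, loose, beyond the wheel. Origin under its centre.
- petri_stack: Stack of petri dishes, 90 mm across, 41 mm tall, loose, to the right of the wheel. Origin under its centre.
- petri_dish: One petri dish, 90 mm across, 17 mm tall, loose, beyond the rail. Origin under its centre.
- reagent_bottle: Amber bottle with a blue cap, 72 mm across, 170 mm tall, loose, on the left. Origin under its centre.
- beaker: Glass beaker, 74 mm across, 95 mm tall, loose, far right. Origin under its centre.
- brush: Small brush with a blue handle lying on the bench, loose, on the left in front of the rail.
- label_box: Blue box, 70 x 100 x 45 mm, loose, far left. Origin under its centre.

How it is judged:
On the way, in this order (a step that is already met when the one before it is completed fails the run):
1. the handle stands upright, latched (value of joint handle above 1.45 rad), for 0.2 s.
2. the carriage's pointer is in line with the green clip, the handle still latched, the wheel still (value of joint handle above 1.45 rad and y of pointer in the frame of green_mark between -0.006 and 0.006 m and velocity of joint wheel between -0.05 and 0.05 rad/s), for 0.2 s.
At the end, for the whole second after the job is handed in: The handle stands upright and latched (above 1.45 rad), the carriage's pointer is within 6 mm of the green clip along the rail, and the wheel is at rest (all of step 2); the robot touches nothing.
It fails at once if the carriage is pushed by the robot and not by the crank (contact force between any of the fingers, the arm and carriage above 2 N).
It fails at once if another thing on the bench is moved by more than 30 mm (distance of any of pot, petri_stack, petri_dish, reagent_bottle, beaker, brush, label_box from where it was at the start of the episode above 0.03 m).
It also fails if it takes over 51 s, if anything falls off the work surface, if the arm or the gripper's body presses on something with over 40 N, if the wrist force passes 120 N, or if a joint passes its speed limit or range.

## Working session

There is one attempt and no reset: what is moved stays moved. The work goes in short steps, Python scripts to look and compute and a tool call to move; the robot and the scene stay as the last step left them, time stands still between calls to the robot, and variables do not carry over. Pictures are saved under pics/ and viewed, at most 10 in all, crops included, and the job is handed in when it is done.

Besides the shell and the picture viewer there is one more tool, called after "Call:" by a JSON object that holds its "name" and its "arguments", one argument or row to a line. servo_tool: Moves the arm, as the interface text tells. Its arguments: {"type":"object","properties":{"motion":{"type":"array","items":{"type":"array","items":{"type":"number"}}},"squeeze":{"type":"number"}},"required":["motion"]}

```bash
mkdir -p pics
cat > h.py <<'E'
import numpy as np, cv2
from station import ctrl
def cam(n,save=None):
    c=ctrl.camera(n)
    if save: cv2.imwrite('pics/'+save,c['image'][:,:,::-1])
    return c
def KD(c): return np.array([[c['fx'],0,c['cx']],[0,c['fy'],c['cy']],[0,0,1.]]),np.array(c['dist'],float)
def ray(c,uv):
    K,d=KD(c); p=cv2.undistortPoints(np.array([[uv]],float),K,d)[0,0]
    M=np.array(c['camera_from_world']); R,t=M[:3,:3],M[:3,3]
    return -R.T@t, R.T@np.array([p[0],-p[1],-1.])
def onz(c,uv,z):
    o,v=ray(c,uv); return o+v*(z-o[2])/v[2]
def tri(c1,u1,c2,u2):
    o1,v1=ray(c1,u1);o2,v2=ray(c2,u2)
    s=np.linalg.lstsq(np.c_[v1,-v2],o2-o1,rcond=None)[0]
    a,b=o1+v1*s[0],o2+v2*s[1]; return (a+b)/2,np.linalg.norm(a-b)
def proj(c,P):
    K,d=KD(c); M=np.array(c['camera_from_world']); q=M[:3,:3]@np.array(P,float)+M[:3,3]
    return cv2.projectPoints(np.array([[q[0],-q[1],-q[2]]]),np.zeros(3),np.zeros(3),K,d)[0].ravel()
def blobs(c,lo,hi,amin=15):
    hsv=cv2.cvtColor(c['image'],cv2.COLOR_RGB2HSV); m=cv2.inRange(hsv,lo,hi)
    n,l,s,ce=cv2.connectedComponentsWithStats(m)
    return [(ce[i].round(1),s[i].tolist()) for i in range(1,n) if s[i][4]>=amin]
E
python3 - <<'E'
from h import *
for n in('scene','top'):
    c=cam(n,n+'0.png'); M=np.array(c['camera_from_world']); print(n,(-M[:3,:3].T@M[:3,3]).round(3),c['fx'],c['dist'])
    for k,lo,hi in(('red',(0,170,90),(6,255,255)),('red2',(174,150,90),(180,255,255)),('green',(45,120,60),(85,255,255)),('orange',(8,180,120),(20,255,255))): print(k,blobs(c,lo,hi))
print(ctrl.get_obs())
E
```

```text
scene [ 1.054 -0.196  0.943] 372.16928721443594 [0.01164225 0.         0.         0.         0.        ]
red [(array([487.1,  22.1]), [482, 17, 12, 12, 101]), (array([356.2, 232.8]), [354, 229, 6, 9, 24]), (array([226.8, 242. ]), [222, 237, 11, 11, 93])]
red2 []
green [(array([347.1, 210. ]), [334, 197, 31, 26, 337]), (array([386.7, 235.2]), [380, 226, 14, 18, 133]), (array([530.3, 250.3]), [528, 247, 7, 7, 23]), (array([516.5, 258. ]), [515, 255, 6, 6, 15]), (array([546. , 258.5]), [544, 257, 5, 4, 18]), (array([555.4, 261.6]), [552, 259, 9, 6, 30]), (array([510.8, 261.7]), [508, 260, 6, 5, 21]), (array([562.9, 268.5]), [559, 265, 9, 8, 60]), (array([513.4, 272.5]), [509, 266, 9, 15, 80]), (array([549.3, 273.5]), [546, 267, 9, 12, 35]), (array([527.6, 271.3]), [524, 268, 8, 8, 51]), (array([481.5, 272.5]), [479, 270, 6, 6, 32]), (array([488.8, 271.9]), [486, 270, 6, 5, 23]), (array([573. , 276.8]), [568, 271, 11, 13, 94]), (array([533.3, 281.9]), [530, 272, 7, 17, 73]), (array([524.8, 285.1]), [522, 279, 7, 11, 31]), (array([557.5, 282.5]), [555, 280, 7, 5, 16]), (array([500.3, 290.
[... 3524 characters left out ...]
8])]
{'time_s': 0.1, 'qpos': array([-1.31760081e+00,  3.00460396e-01,  1.52148946e+00,  2.53249999e-05,
        1.32070194e+00, -6.65699404e-02]), 'joint_vel': array([-4.73172467e-05, -8.66596873e-04, -1.32011896e-03,  3.60327567e-04,
        1.01703077e-03, -4.14580513e-04]), 'tau': array([ 1.45863974e-03, -5.32645297e+01, -3.53284049e+01,  7.09672272e-02,
        2.34700588e-02, -7.07731533e-05]), 'ee_pos': array([ 0.17290013, -0.52210128,  0.40413085]), 'eef_rot': array([-3.14053749e+00, -9.49312301e-05,  3.19759128e-01]), 'force': array([ 0.13309512,  0.64955477, -0.57677604]), 'moment': array([-0.02533736, -0.01714657,  0.04098754]), 'grip_force': 0.0, 'grip_width': 0.09372139101501867}
```

View pics/scene0.png

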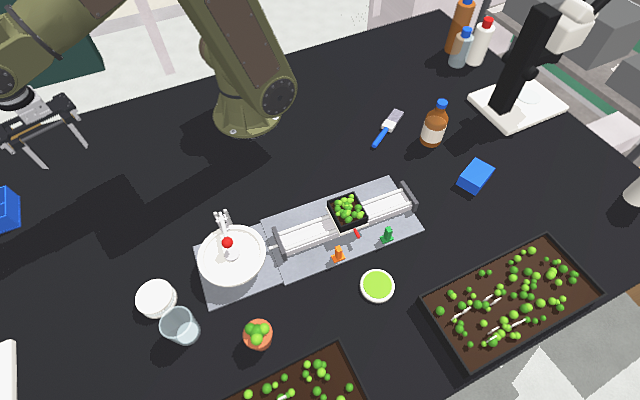

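View pics/top0.png

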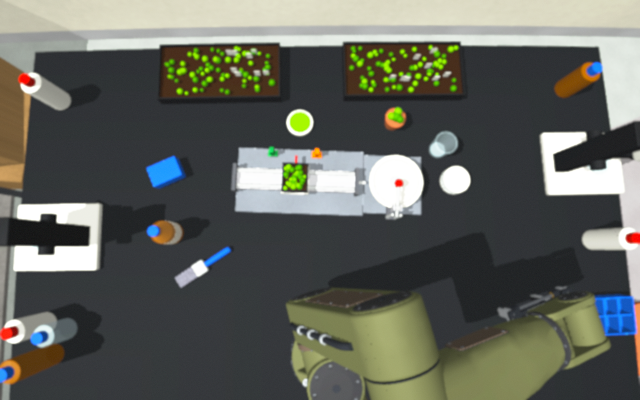

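The scene view shows the wheel at (232,255), the knob at (227,242), the fork at (222,220), the green clip at (387,235), the orange clip at (338,255) and the pointer at (356,233). In the top view, the wheel is at (397,182), the fork at (397,210), green at (272,152), orange at (316,153) and the pointer at (296,159).

Run:
```python
from h import *
s=cam('scene');t=cam('top')
P=lambda *a:print(a[0],a[1][0].round(4),round(a[1][1],4))
P('knob',tri(s,(226.8,242),t,(398.5,182.6)))
# rim circle in top
for c,(x0,y0,x1,y1),nm in((t,(362,148,432,222),'t'),(s,(190,200,275,295),'s')):
    hsv=cv2.cvtColor(c['image'],cv2.COLOR_RGB2HSV)[y0:y1,x0:x1]
    m=cv2.inRange(hsv,(0,0,215 if nm=='t' else 200),(180,40,255))
    m=cv2.morphologyEx(m,cv2.MORPH_OPEN,np.ones((5,5)))
    cn=max(cv2.findContours(m,0,1)[0],key=cv2.contourArea)
    h=cv2.convexHull(cn)[:,0]+[x0,y0]
    w=np.array([onz(c,(u,v),.07)[:2] for u,v in h])
    def fit(w):
        A=np.c_[2*w,np.ones(len(w))];x=np.linalg.lstsq(A,(w**2).sum(1),rcond=None)[0];return x[:2],np.sqrt(x[2]+x[0]**2+x[1]**2)
    for _ in range(5):
        ce,r=fit(w); e=abs(np.linalg.norm(w-ce,axis=1)-r); w=w[e<max(.003,1.5*np.median(e))]
    print(nm,'wheel',ce.round(4),r.round(4),len(w))
a=cv2.resize(t['image'][140:225,225:435],None,fx=3.7,fy=3.7,interpolation=2)
b=cv2.resize(s['image'][195:300,190:400],None,fx=3.7,fy=3.7,interpolation=2)
cv2.imwrite('pics/topz.png',a[:,:,::-1]);cv2.imwrite('pics/scenez.png',b[:,:,::-1])
```

```text
knob [ 0.5455 -0.2264  0.1103] 0.0004
t wheel [ 0.5573 -0.2249] 0.0907 26
s wheel [ 0.5737 -0.2056] 0.1092 7
```

View pics/topz.png

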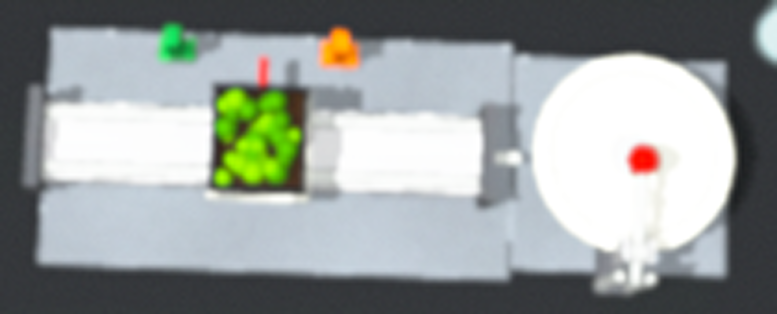

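View pics/scenez.png

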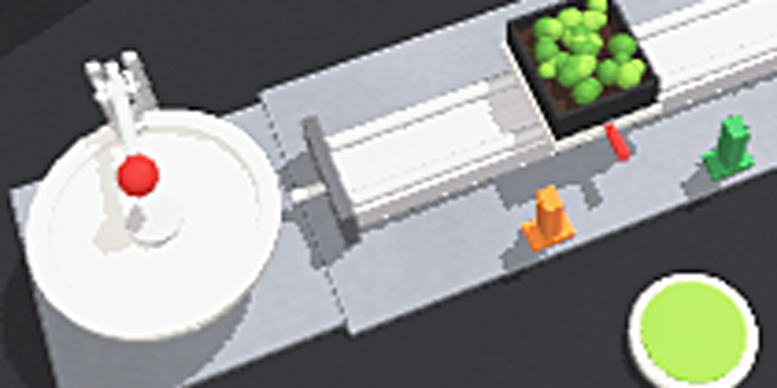

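Run:
```python
from h import *
s=cam('scene');t=cam('top')
T=lambda u,v:(225+u/3.7,140+v/3.7); S=lambda u,v:(190+u/3.7,195+v/3.7)
w=onz(t,T(634,156),.07);print('wheel',w.round(4))
f=onz(s,S(110,62),.109);print('fork',f.round(4),(onz(s,S(92,66),.109)-onz(s,S(130,58),.109)).round(4))
d=f-w;print('r',np.linalg.norm(d[:2]),'ang',np.degrees(np.arctan2(d[1],d[0])))
print('pointer',tri(s,S(627,159),t,T(264,58)))
for n,a,b in(('green',S(738,119),T(178,30)),('orange',S(551,190),T(341,35))): print(n,tri(s,a,t,b))
a,b=onz(t,T(50,28),.0),onz(t,T(513,43),.0); e=(a-b)[:2];e/=np.linalg.norm(e);print('rail dir',e, np.degrees(np.arctan2(e[1],e[0])))
```

```text
wheel [ 0.5538 -0.2288  0.07  ]
fork [ 0.4489 -0.2158  0.109 ] [-0.0055 -0.0266  0.    ]
r 0.10576916577071474 ang 172.9597007243071
pointer (array([0.65411166, 0.09833815, 0.04693874]), np.float64(0.0032070662444661315))
green (array([0.6740584 , 0.17435041, 0.0780358 ]), np.float64(0.006851163766740255))
orange (array([0.6660063 , 0.02877318, 0.07761717]), np.float64(0.0023336447667214873))
rail dir [0.05022897 0.99873773] 87.12088039539489
```

Call:
{"name": "servo_tool", "arguments": {
  "motion": [
    [0, 4, 3, 0, -3],
    [0, 8, 6.4, 0, -6],
    [0, 12, 9.5, 0, -9],
    [0, 16, 12.7, 0, -12],
    [0, 20, 15.9, 0, -15],
    [0, 24, 19.1, 0, -18],
    [0, 28, 22.2, 0, -21],
    [0, 32, 25.4, 0, -24],
    [0, 35, 27.8, 0, -24.8],
    [0, 37.2, 29.6, -2, -24.8],
    [0, 37.2, 29.6, -4.4, -24.8],
    [0, 37.2, 29.6, -4.4, -24.8],
    [0, 37.2, 29.6, -4.4, -24.8]
  ],
  "squeeze": 25
}}

```text
time_s: 1.92
ee_pos: [0.5449, -0.2264, 0.3617]
eef_rot: [3.141, -0.001, -0.113]
force: [-0.1, 0.1, -0.3]
grip_width: 0.0939
grip_force: 0.0
```

Run:
```python
from h import *
s=cam('scene');t=cam('top')
b=cv2.resize(s['image'][130:300,150:400],None,fx=3.2,fy=3.2,interpolation=2)
cv2.imwrite('pics/s2.png',b[:,:,::-1])
print(blobs(s,(0,170,90),(6,255,255)),ctrl.get_obs()['ee_pos'])
```

```text
[(array([487.1,  22.1]), [482, 17, 12, 12, 101]), (array([356.2, 232.8]), [354, 229, 6, 9, 24]), (array([226.8, 242. ]), [222, 237, 11, 11, 93])] [ 0.5448075  -0.2264218   0.36187689]
```

View pics/s2.png

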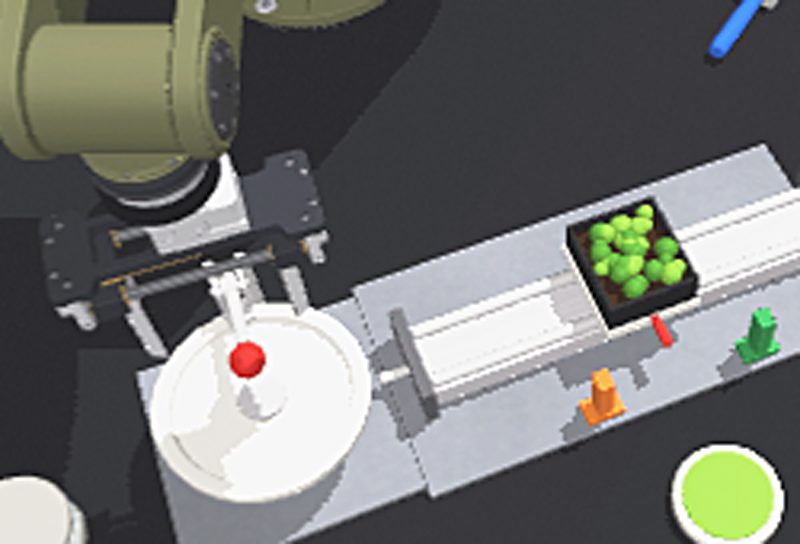

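The picture shows the open fingers (tips near (165,350) and (300,312)) straddling the knob at (247,360), above and clear of it. I'll descend and pinch.

Call:
{"name": "servo_tool", "arguments": {
  "motion": [
    [0, 0, 0, -3, 0],
    [0, 0, 0, -6, 0],
    [0, 0, 0, -7.1, 0],
    [0, 0, 0, -7.1, 0],
    [1, 0, 0, -7.1, 0],
    [1, 0, 0, -7.1, 0],
    [1, 0, 0, -7.1, 0],
    [1, 0, 0, -7.1, 0],
    [1, 0, 0, -7.1, 0],
    [1, 0, 0, -7.1, 0]
  ],
  "squeeze": 25
}}

```text
time_s: 3.28
ee_pos: [0.5449, -0.2261, 0.2896]
eef_rot: [-3.142, 0.0, -0.113]
force: [-0.7, -0.1, 0.2]
grip_width: 0.0376
grip_force: 0.0
```

Call:
{"name": "servo_tool", "arguments": {
  "motion": [
    [1, 0, 0, 0, 0],
    [1, 0, 0, 0, 0],
    [1, 0, 0, 0, 0]
  ]
}}

```text
time_s: 3.65
ee_pos: [0.5449, -0.2262, 0.2896]
eef_rot: [3.141, -0.0, -0.113]
force: [-0.2, -0.3, -0.1]
grip_width: 0.0285
grip_force: 25.0
```

Call:
{"name": "servo_tool", "arguments": {
  "motion": [
    [1, -0.18, 0.02, 0.92, 0],
    [1, -0.4, 0.05, 1.66, 0],
    [1, -0.71, 0.08, 2.38, 0],
    [1, -1.29, 0.15, 3.39, 0],
    [1, -1.29, 0.15, 3.39, 0]
  ]
}}

```text
time_s: 4.28
ee_pos: [0.5314, -0.2247, 0.3244]
eef_rot: [3.141, 0.0, -0.113]
force: [-2.4, -2.6, -2.1]
grip_width: 0.0286
grip_force: 25.0
```

Call:
{"name": "servo_tool", "arguments": {
  "motion": [
    [1, -0.6, 0.07, 0.77, 0],
    [1, -1.28, 0.15, 1.46, 0],
    [1, -2.05, 0.23, 2.05, 0],
    [1, -2.88, 0.33, 2.55, 0],
    [1, -3.59, 0.41, 2.87, 0],
    [1, -4.32, 0.49, 3.11, 0],
    [1, -4.89, 0.56, 3.25, 0],
    [1, -5.45, 0.62, 3.34, 0],
    [1, -6.0, 0.68, 3.38, 0],
    [1, -6.5, 0.74, 3.4, 0],
    [1, -6.5, 0.74, 3.4, 0],
    [1, -6.5, 0.74, 3.4, 0]
  ]
}}

```text
time_s: 5.78
ee_pos: [0.467, -0.2172, 0.3578]
eef_rot: [3.142, 0.0, -0.113]
force: [-0.7, -2.5, 5.4]
grip_width: 0.0268
grip_force: 24.7
```

Run:
```python
from h import *
s=cam('scene');t=cam('top')
b=cv2.resize(s['image'][130:300,150:400],None,fx=3.2,fy=3.2,interpolation=2)
cv2.imwrite('pics/s3.png',b[:,:,::-1])
print(blobs(s,(0,170,90),(6,255,255)),ctrl.get_obs()['force'])
```

```text
[(array([487.1,  22.1]), [482, 17, 12, 12, 101]), (array([215.3, 206. ]), [209, 201, 13, 11, 111]), (array([356.2, 233.1]), [354, 229, 6, 9, 24])] [-0.78673092 -2.84816604  5.54203094]
```

View pics/s3.png

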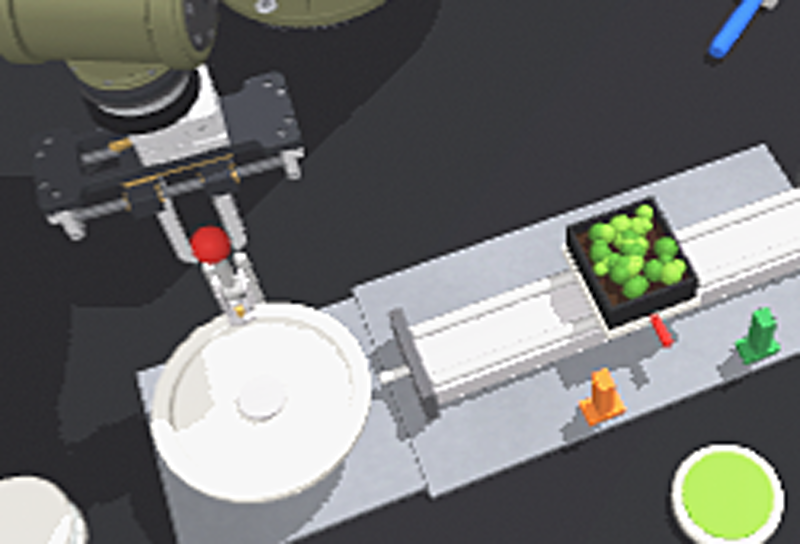

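The knob is at about (210,243) in the crop, high between the fingers. I need to check whether it is fully at the stop, because the pads may have slipped on the ball.

Run:
```python
from h import *
s=cam('scene')
print('knob',[onz(s,(215.3,206.0),z).round(4) for z in(.170,.178,.184)])
print('proj grasp',proj(s,[.467,-.2172,.1778]))
```

```text
knob [array([ 0.4718, -0.2193,  0.17  ]), array([ 0.4778, -0.219 ,  0.178 ]), array([ 0.4823, -0.2189,  0.184 ])]
proj grasp [214.77956662 202.52434101]
```

Call:
{"name": "servo_tool", "arguments": {
  "motion": [
    [1, -0.3, 0.03, 0, 0],
    [1, -0.6, 0.07, 0, 0],
    [1, -0.6, 0.07, 0, 0]
  ]
}}

```text
time_s: 6.3
ee_pos: [0.4609, -0.2165, 0.3575]
eef_rot: [-3.141, 0.001, -0.113]
force: [-2.7, -2.9, 4.7]
grip_width: 0.0259
grip_force: 24.1
```

Run:
```python
from h import *
s=cam('scene');t=cam('top')
b=[x for x in blobs(s,(0,170,90),(6,255,255)) if 190<x[0][0]<250][0]
print(b,onz(s,b[0],.178),[x for x in blobs(t,(0,170,90),(6,255,255)) if 350<x[0][0]<450])
```

```text
(array([214.9, 204.6]), [209, 199, 13, 12, 110]) [ 0.47331394 -0.21872172  0.178     ] []
```

Call:
{"name": "servo_tool", "arguments": {
  "motion": [
    [1, -0.3, 0.03, -0.1, 0],
    [1, -0.6, 0.07, -0.1, 0],
    [1, -0.8, 0.09, -0.1, 0],
    [1, -0.8, 0.09, -0.1, 0]
  ]
}}

```text
time_s: 6.9
ee_pos: [0.453, -0.2156, 0.3566]
eef_rot: [-3.142, 0.0, -0.113]
force: [-2.3, -2.8, 6.4]
grip_width: 0.0233
grip_force: 22.4
```

Run:
```python
from h import *
s=cam('scene')
b=[x for x in blobs(s,(0,170,90),(6,255,255)) if 190<x[0][0]<250][0]
print(b,onz(s,b[0],.178))
```

```text
(array([214.4, 202.9]), [209, 198, 12, 11, 106]) [ 0.46783157 -0.21836539  0.178     ]
```

Call:
{"name": "servo_tool", "arguments": {
  "motion": [
    [0.5, 0, 0, 0, 0],
    [0.5, 0, 0, 0, 0],
    [0.5, 0, 0, 0, 0],
    [0.5, 0, 0, 0, 0]
  ]
}}

```text
time_s: 7.45
ee_pos: [0.453, -0.2156, 0.3564]
eef_rot: [-3.141, 0.0, -0.113]
force: [-0.7, -0.1, -0.3]
grip_width: 0.047
grip_force: 0.0
```

Run:
```python
from h import *
s=cam('scene')
b=[x for x in blobs(s,(0,170,90),(6,255,255)) if 190<x[0][0]<250][0]
print(b,onz(s,b[0],.178))
b=cv2.resize(s['image'][150:270,170:290],None,fx=4.5,fy=4.5,interpolation=2)
cv2.imwrite('pics/s4.png',b[:,:,::-1])
```

```text
(array([214.5, 202.7]), [209, 197, 12, 12, 114]) [ 0.46735866 -0.21796959  0.178     ]
```

View pics/s4.png

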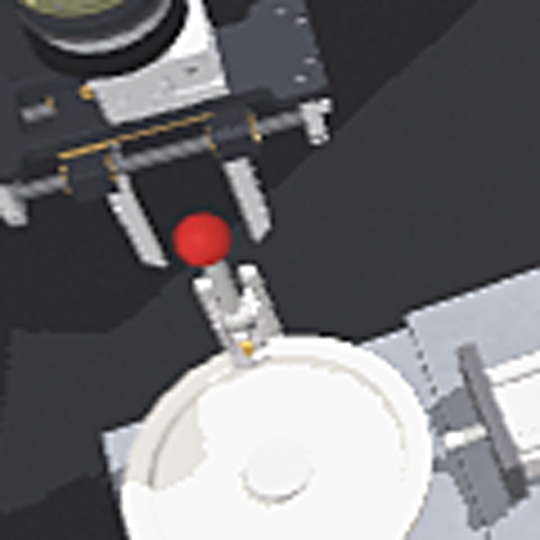

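The knob (203,240 in the crop) stays put with the fingers open. On the z=0.178 plane it sits at (0.467,-0.218), over the computed hinge, so it is upright. I'll regrasp it centred and print the crank table.

Call:
{"name": "servo_tool", "arguments": {
  "motion": [
    [0.5, 0.7, -0.1, 0.1, 0],
    [0.5, 1.44, -0.24, 0.15, 0],
    [0.5, 1.44, -0.24, 0.15, 0],
    [1, 1.44, -0.24, 0.15, 0],
    [1, 1.44, -0.24, 0.15, 0],
    [1, 1.44, -0.24, 0.15, 0],
    [1, 1.44, -0.24, 0.15, 0]
  ],
  "squeeze": 40
}}

```text
time_s: 8.38
ee_pos: [0.4673, -0.2179, 0.3581]
eef_rot: [-3.141, 0.0, -0.113]
force: [-0.7, 3.4, 0.2]
grip_width: 0.0282
grip_force: 40.0
```

Run:
```python
import numpy as np
p=lambda d:9*np.array([np.cos(np.radians(173.7+d)),np.sin(np.radians(173.7+d))])
for a,n in((0,6),(60,19)): print(a,[(p(a+10*i)-p(a)).round(2).tolist() for i in range(1,n+1)])
```

```text
0 [[-0.04, -1.57], [0.2, -3.12], [0.7, -4.61], [1.46, -5.98], [2.44, -7.21], [3.62, -8.24]]
60 [[1.34, -0.82], [2.8, -1.38], [4.34, -1.69], [5.91, -1.73], [7.46, -1.49], [8.95, -0.99], [10.32, -0.23], [11.55, 0.75], [12.58, 1.93], [13.4, 3.27], [13.97, 4.73], [14.27, 6.27], [14.31, 7.83], [14.07, 9.38], [13.57, 10.87], [12.82, 12.25], [11.83, 13.47], [10.66, 14.51], [9.32, 15.32]]
```

Call:
{"name": "servo_tool", "arguments": {
  "motion": [
    [1, -0.04, -1.57, 0, 0],
    [1, 0.2, -3.12, 0, 0],
    [1, 0.7, -4.61, 0, 0],
    [1, 1.46, -5.98, 0, 0],
    [1, 2.44, -7.21, 0, 0],
    [1, 3.62, -8.24, 0, 0],
    [1, 3.62, -8.24, 0, 0]
  ]
}}

```text
time_s: 9.25
ee_pos: [0.5046, -0.3015, 0.358]
eef_rot: [3.141, -0.002, -0.113]
force: [5.0, 1.8, 0.5]
grip_width: 0.028
grip_force: 40.0
```

Run:
```python
from h import *
s=cam('scene')
K=[x for x in blobs(s,(0,170,90),(6,255,255)) if 170<x[0][0]<400]
for b in K: print(b,onz(s,b[0],.178),onz(s,b[0],.047))
```

```text
(array([184. , 227.8]), [178, 222, 14, 12, 120]) [ 0.5052913  -0.30364958  0.178     ] [ 0.4112492  -0.32201827  0.047     ]
(array([361.7, 230.6]), [359, 226, 7, 10, 26]) [0.69820841 0.07084931 0.178     ] [0.63721017 0.1166268  0.047     ]
```

Call:
{"name": "servo_tool", "arguments": {
  "motion": [
    [1, 1.34, -0.82, 0, 0],
    [1, 2.8, -1.38, 0, 0],
    [1, 4.34, -1.69, 0, 0],
    [1, 5.91, -1.73, 0, 0],
    [1, 7.46, -1.49, 0, 0],
    [1, 8.95, -0.99, 0, 0],
    [1, 10.32, -0.23, 0, 0],
    [1, 11.55, 0.75, 0, 0],
    [1, 12.58, 1.93, 0, 0],
    [1, 12.58, 1.93, 0, 0]
  ]
}}

```text
time_s: 10.55
ee_pos: [0.6299, -0.2808, 0.358]
eef_rot: [-3.141, 0.001, -0.112]
force: [-3.0, 5.8, 3.5]
grip_width: 0.0282
grip_force: 40.0
```

Run:
```python
from h import *
s=cam('scene')
K=[x for x in blobs(s,(0,170,90),(6,255,255)) if 170<x[0][0]<400]
for b in K: print(b,onz(s,b[0],.178),onz(s,b[0],.047))
p=lambda d:9*np.array([np.cos(np.radians(173.7+d)),np.sin(np.radians(173.7+d))])
print([(p(150+10*i)-p(150)).round(2).tolist() for i in range(1,13)])
```

```text
(array([369.7, 227.7]), [367, 223, 7, 10, 26]) [0.69967405 0.09170797 0.178     ] [0.63892685 0.14105823 0.047     ]
(array([207.5, 268.1]), [201, 262, 14, 12, 118]) [ 0.63065894 -0.28236868  0.178     ] [ 0.55809047 -0.29709225  0.047     ]
[[0.82, 1.34], [1.38, 2.8], [1.69, 4.34], [1.73, 5.91], [1.49, 7.46], [0.99, 8.95], [0.23, 10.32], [-0.75, 11.55], [-1.93, 12.58], [-3.27, 13.4], [-4.73, 13.97], [-6.27, 14.27]]
```

Call:
{"name": "servo_tool", "arguments": {
  "motion": [
    [1, 0.82, 1.34, 0, 0],
    [1, 1.38, 2.8, 0, 0],
    [1, 1.69, 4.34, 0, 0],
    [1, 1.73, 5.91, 0, 0],
    [1, 1.49, 7.46, 0, 0],
    [1, 0.99, 8.95, 0, 0],
    [1, 0.23, 10.32, 0, 0],
    [1, -0.75, 11.55, 0, 0],
    [1, -1.93, 12.58, 0, 0],
    [1, -3.27, 13.4, 0, 0],
    [1, -3.27, 13.4, 0, 0]
  ]
}}

```text
time_s: 11.98
ee_pos: [0.596, -0.1462, 0.3581]
eef_rot: [-3.141, 0.001, -0.112]
force: [-4.2, -0.5, 1.0]
grip_width: 0.0286
grip_force: 40.0
```

Run:
```python
from h import *
s=cam('scene','s5full.png');t=cam('top')
K=[x for x in blobs(s,(0,170,90),(6,255,255)) if 170<x[0][0]<420]
for b in K: print(b,onz(s,b[0],.178),onz(s,b[0],.047))
a=cv2.resize(s['image'][205:255,355:415],None,fx=6.6,fy=6.6,interpolation=2)
b=cv2.resize(t['image'][135:185,250:310],None,fx=6.6,fy=6.6,interpolation=2)
cv2.imwrite('pics/s5.png',np.hstack([a,b])[:,:,::-1])
```

```text
(array([378.8, 224.5]), [376, 220, 7, 10, 27]) [0.70159248 0.11554311 0.178     ] [0.64117389 0.16897598 0.047     ]
(array([259.7, 232.1]), [254, 227, 13, 12, 112]) [ 0.59572395 -0.14657453  0.178     ] [ 0.51717163 -0.13803856  0.047     ]
```

View pics/s5.png

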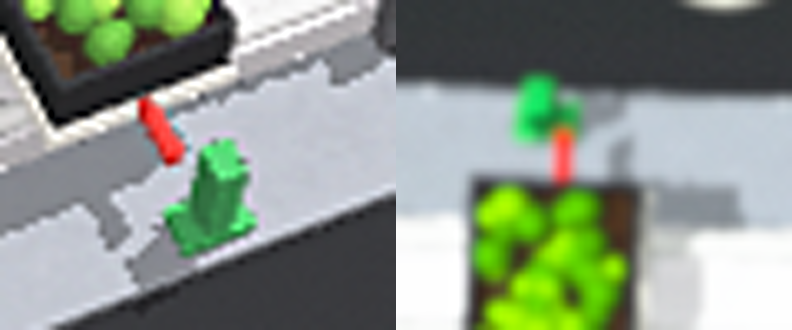

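The crop shows the pointer tip at (172,160) on the left and (564,130) on the right. The green clip top is at (221,150) and (540,92), and its foot at (210,228) and (548,118). I'm computing the remaining distance along the rail.

Run:
```python
from h import *
s=cam('scene');t=cam('top'); e=np.array([.0502,.9987])
S=lambda u,v:(355+u/6.6,205+v/6.6); T=lambda u,v:(250+(u-396)/6.6,135+v/6.6)
P=tri(s,S(172,160),t,T(564,130));G=tri(s,S(221,150),t,T(540,92))
print(P,G)
for z in(.06,.066,.072):
    g=onz(t,T(540,92),z);gs=onz(s,S(221,150),z);print(z,g,gs)
print('foot',onz(t,T(548,118),.01),onz(s,S(210,228),.01))
for z in(.04,.047,.055): print(z,onz(t,T(564,130),z),onz(s,S(172,160),z))
m=cv2.inRange(cv2.cvtColor(t['image'],cv2.COLOR_RGB2HSV),(45,110,60),(85,255,255))[144:158,264:282]
print(m//255)
```

```text
(array([0.65764426, 0.16630244, 0.04827833]), np.float64(0.00010743966460268762)) (array([0.67204435, 0.17687843, 0.07057269]), np.float64(0.0015054097132576989))
0.06 [0.67449168 0.17722273 0.06      ] [0.66766358 0.182143   0.06      ]
0.066 [0.67290179 0.17664044 0.066     ] [0.67029156 0.17957016 0.066     ]
0.072 [0.6713119  0.17605814 0.072     ] [0.67291954 0.17699733 0.072     ]
foot [0.67375665 0.17797917 0.01      ] [0.6767046  0.17905066 0.01      ]
0.04 [0.65973066 0.16707537 0.04      ] [0.65395526 0.1696067  0.04      ]
0.047 [0.65798712 0.16646312 0.047     ] [0.6570596  0.16676876 0.047     ]
0.055 [0.65599451 0.16576341 0.055     ] [0.66060742 0.16352539 0.055     ]
[[0 0 0 0 0 0 0 0 0 0 0 0 0 0 0 0 0 0]
 [0 0 0 0 0 0 0 0 0 0 0 0 0 0 0 0 0 0]
 [0 0 0 0 0 1 1 1 1 1 0 0 0 0 0 0 0 0]
 [0 0 0 0 0 1 1 1 1 1 1 0 0 0 0 0 0 0]
 [0 0 0 0 0 1 1 1 1 1 0 0 0 0 0 0 0 0]
 [0 0 0 0 0 1 1 1 1 1 0 0 0 0 0 0 0 0]
 [0 0 0 0 0 1 1 1 1 1 1 0 0 0 0 0 0 0]
 [0 0 0 0 1 1 1 1 1 1 1 1 1 1 0 0 0 0]
 [0 0 0 0 1 1 1 1 1 1 1 1 1 1 0 0 0 0]
 [0 0 0 0 1 1 1 1 1 1 1 1 1 1 0 0 0 0]
 [0 0 0 0 1 1 1 1 1 1 0 0 0 0 0 0 0 0]
 [0 0 0 0 1 1 1 1 1 0 0 0 0 0 0 0 0 0]
 [0 0 0 0 0 0 0 0 0 0 0 0 0 0 0 0 0 0]
 [0 0 0 0 0 0 0 0 0 0 0 0 0 0 0 0 0 0]]
```

Call:
{"name": "servo_tool", "arguments": {
  "motion": [
    [1, -1.46, 0.56, 0, 0],
    [1, -2.99, 0.87, 0, 0],
    [1, -4.55, 0.91, 0, 0],
    [1, -6.42, 0.56, 0, 0],
    [1, -6.42, 0.56, 0, 0],
    [1, -6.42, 0.56, 0, 0]
  ]
}}

```text
time_s: 12.92
ee_pos: [0.533, -0.1415, 0.358]
eef_rot: [-3.141, 0.0, -0.113]
force: [-4.4, 2.1, 3.4]
grip_width: 0.0282
grip_force: 40.0
```

Run:
```python
from h import *
s=cam('scene');t=cam('top')
K=[x for x in blobs(s,(0,170,90),(6,255,255)) if 170<x[0][0]<420]
for b in K: print(b,onz(s,b[0],.178),onz(s,b[0],.047))
a=cv2.resize(s['image'][205:255,355:415],None,fx=6.6,fy=6.6,interpolation=2)
b=cv2.resize(t['image'][135:185,250:310],None,fx=6.6,fy=6.6,interpolation=2)
cv2.imwrite('pics/s6.png',np.hstack([a,b])[:,:,::-1])
```

```text
(array([252.5, 211.2]), [247, 206, 12, 12, 111]) [ 0.5328244  -0.14186534  0.178     ] [ 0.44349831 -0.13252275  0.047     ]
(array([382.2, 222.5]), [380, 218, 6, 10, 25]) [0.70039127 0.12567198 0.178     ] [0.63976692 0.18083978 0.047     ]
```

View pics/s6.png

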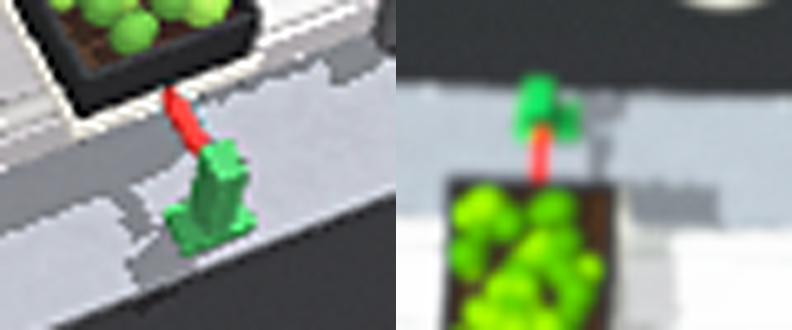

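The pointer tip at (542,128) is now in line with the clip block at (540,92) in the top view, and just behind the clip in the scene view. I'll release and rise clear.

Call:
{"name": "servo_tool", "arguments": {
  "motion": [
    [0.3, 0, 0, 0, 0],
    [0.3, 0, 0, 0, 0],
    [0.3, 0, 0, 0, 0],
    [0.3, 0, 0, 0, 0],
    [0.3, 0, 0, 3, 0],
    [0.3, 0, 0, 6, 0],
    [0.3, 0, 0, 9, 0],
    [0.3, -3, 0, 12, 0],
    [0.3, -8, -5, 12, 0],
    [0.3, -13, -10, 12, 0],
    [0.3, -13, -10, 12, 0],
    [0.3, -13, -10, 12, 0]
  ]
}}

```text
time_s: 14.52
ee_pos: [0.4023, -0.2419, 0.4782]
eef_rot: [3.141, -0.0, -0.115]
force: [-0.0, 0.7, -0.2]
grip_width: 0.0657
grip_force: 0.0
```

Run:
```python
from h import *
s=cam('scene');t=cam('top')
for c in(s,t):
  for b in [x for x in blobs(c,(0,170,90),(6,255,255),8) if 170<x[0][0]<420]: print(b,onz(c,b[0],.178),onz(c,b[0],.048))
a=cv2.resize(s['image'][170:270,190:400],None,fx=3.7,fy=3.7,interpolation=2)
cv2.imwrite('pics/s7.png',a[:,:,::-1])
```

```text
(array([252.7, 211. ]), [247, 206, 12, 11, 112]) [ 0.53249027 -0.14122837  0.178     ] [ 0.44378927 -0.13184883  0.048     ]
(array([382.2, 222.5]), [380, 218, 6, 10, 25]) [0.70039127 0.12567198 0.178     ] [0.6402297  0.18041865 0.048     ]
(array([375.3, 183.5]), [372, 180, 8, 8, 45]) [ 0.53266535 -0.1405004   0.178     ] [ 0.55431711 -0.16333167  0.048     ]
```

View pics/s7.png

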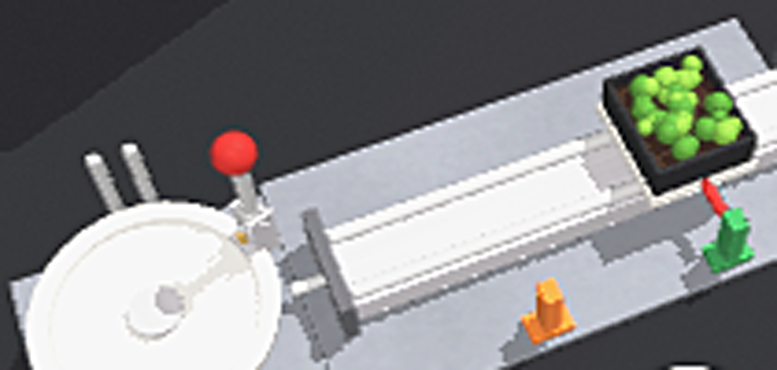

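The knob at (234,153) stands upright. Both cameras place it at (0.532,-0.141), 0.090 m from the axis. The pointer at (715,195) is at the green clip and the gripper is clear.

```bash
python3 -c "
from station import ctrl
print(ctrl.hand_in())"
```

```text
the job is handed in; nothing more can be done
None
```

The job is handed in at about 14.6 s: the handle stands upright and looks latched, the red pointer is within about 1.5 mm of the green clip by my camera measurements, and the gripper is clear. The hand-in returned no verdict.

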